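# Push an urgent sample round the loader's L-slot

### The job

An urgent sample waits in the analyser's hand-fed loader. With the outside of the fingers, push the carrier with the red-capped cup along its slot to the corner, then round the corner and along the short leg until it is fully home at the end of the slot, inside the orange mark. Push gently: do not squeeze, lift or tip it, leave the other two carriers and the things on the bench where they are, and finish with the hand clear.

Things in the scene. Friction and masses are not known exactly. Their poses are not given: they have to be found in the camera images.
- loader: Low fixed sample loader. Pale grey deck 240 mm (x) by 420 mm (y), top 55 mm above the bench, with a black-floored L-shaped slot. White housing 95 mm high behind it at x 110 to 175 mm; above that a sampling arm is parked, top 200 mm up, at x 129 to 155, y 22 to 184. Origin: on the bench under the deck's middle; x points away from the operator, y to the operator's left, z up.
- slot_start (a point): Loading end of the L-slot, the middle of the 26 mm square opening where carriers are dropped in, at deck height: (-55, -141, 55) mm in the loader's frame. The slot, 16 mm wide in a 5 mm plate, runs from here in +y (the long leg) to the corner.
- slot_corner (a point): Where the centre lines of the two legs cross, at deck height: (-55, 50, 55) mm in the loader's frame. A carrier pushed along the long leg is stopped by the slot's rigid outer wall 1.5 mm past it. The inner corner is cut off at 45 degrees, 10 mm each way. The short leg runs from here in +x to the stop.
- slot_stop (a point): Where the carrier's axis stands, at deck height, when fully home with its stem against the blind end of the short leg: (55, 50, 55) mm in the loader's frame. An orange painted U on the deck frames it, open towards the corner. The end is rigid: stop when it resists.
- urgent: The carrier with the red cap, standing in the long leg of the L-slot. Grey body 40 mm across, 30 mm high; a cup with a 21 mm wide cap on it, top 45 mm above the deck; below, a guide stem 13 mm in diameter with a 23 mm foot hangs in the slot, so it can only slide. About 90 g, loose, slick plastic (friction about 0.25). Origin: on its axis where the body rests on the deck.
- waiting_white: Carrier with a white cap, waiting in a separate straight slot at x = 60 mm in the loader's frame; leave alone. Grey body 40 mm across, 30 mm high; a cup with a 21 mm wide cap on it, top 45 mm above the deck; below, a guide stem 13 mm in diameter with a 23 mm foot hangs in the slot, so it can only slide. About 90 g, loose, slick plastic (friction about 0.25). Origin: on its axis where the body rests on the deck.
- waiting_blue: Carrier with a blue cap, waiting in a separate straight slot at x = 60 mm in the loader's frame; leave alone. Grey body 40 mm across, 30 mm high; a cup with a 21 mm wide cap on it, top 45 mm above the deck; below, a guide stem 13 mm in diameter with a 23 mm foot hangs in the slot, so it can only slide. About 90 g, loose, slick plastic (friction about 0.25). Origin: on its axis where the body rests on the deck.
- sample_ring: White sample ring lying on the bench to the left, 190 mm across, 42 mm high; leave alone. Origin: centre of its underside.
- dropper: Small white dropper bottle, 36 mm across, 100 mm high, standing at the left; leave alone. Origin: centre of its underside.
- tube_rack: Blue rack of capped tubes at the right, 70 x 140 mm, 94 mm high over the caps; leave alone. Origin: centre of its underside.
- marker: Marker pen lying at the right, 130 mm long, 13 mm high; leave alone. Origin: under its middle, its x along the pen.
Things that resemble listed ones, but are neither listed nor needed, are in the scene too. What is shaped like the urgent but brown or yellow is not meant.

How it is judged:
By the outcome, as a careful person would: the job done as asked, in the order asked, and still so for the second after the job is handed in, with the robot touching nothing.
It also fails if it takes over 51 s, if anything falls off the work surface, if the arm or the gripper's body presses on something with over 40 N, if the wrist force passes 120 N, or if a joint passes its speed limit or range.

### The arm

A 7-joint arm with a two-finger parallel gripper is mounted at the origin on the work surface. World frame = base frame: x ahead of the robot, y to its left, z up, the work surface at z = 0. Lengths are in m, angles in rad, forces in N, time in s.
With the tool pointing down it reaches from about 0.4 to 0.85 m from the base axis. Payload 4.5 kg.
Tool frame: the origin (TCP) lies midway between the tips of the shut fingers; the grasp point (between the pads) lies 19 mm behind it; y points along the fingers, x is the direction in which the jaws open and shut, and the axes are right-handed (so a half turn about y gives the same grasp; the last joint's range is limited). The gripper opens to 85 mm and grips with 20 to 120 N. Pads are 22 mm wide; open, the fingers measure 114 mm over their backs; the gripper's body (76 mm by 85 mm) begins 54 mm behind the grasp point. The pads swing forward as they close: fully open they stand 13 mm farther back than shut.
Start: joints at [1.211, 0.689, -0.195, 1.565, 0.157, 0.902, -0.215], TCP at [0.24, -0.577, 0.231] pointing down, gripper open.
Joint ranges: [-3.01, 3.01], [-0.46, 2.08], [-1.47, 1.51], [0.13, 2.56], [-1, 4.14], [0.04, 2.09], [-2.66, 2.66]. Speed limits (rad/s): [2.57, 2.57, 3.14, 3.14, 3.14, 3.14, 3.14].

### API

Orientations are given as a rotation vector (axis times angle).
In Python, from bench import read_state, grab_frame, workorder, regions_of gives the robot as it stands.
- The arm moves only by the tool jog_arm, never from a script. Its argument "series" is text: rows parted by semicolons, each of 7 numbers parted by spaces: the turn, a rotation vector about the tool's x, y, z in degrees, then the shift along the tool's x, y, z in cm, then the closure in counts, from 0 (fully open) to 255 (shut). In form: rx ry rz dx dy dz hand; .... A call has exactly 10 rows; each row is the pose to reach, as a shift and turn from the pose measured when the call began, along the tool's axes at that moment; what a row does not reach only later rows make up. A row lasts 1/8 s, in which the tool goes at most 62.5 mm and 10.7 degrees, less where a joint would pass 70% of its speed; a pose out of reach is approached as far as the arm can. A call with a gripper value outside its range is refused whole. The fingers move at their own pace and stop on an object; "grip_force" is the grip in N (left out, the last holds). Time passes only in rows, so rows that repeat a pose let the fingers close, or fill a call up. It gives the time, the measured TCP pose, the force and the opening at its end, in the units of the state.
- read_state(): the state, without advancing time (a new reading comes with each control period).
- grab_frame(name): name is "scene" or "top"; returns a dict with "color" (400x640x3 uint8, blue, green, red), "fovy" (degrees; the focal length in pixels is half the picture's height over the tangent of half this angle, whatever the lens; pixels are square), "cx", "cy" (the principal point, pixels), "D" ([k1, k2, p1, p2, k3] as OpenCV has them; the pictures are not rectified), "rvec" (rotation vector, rad) and "tvec" (3), from world to camera coordinates, as OpenCV has them. Camera axes: x right, y down, z forward; pixel columns grow to the right and rows downward; lengths in m; the calibration is good to about 2 mm. A picture is of the moment at which its call begins. There is no depth.
- workorder.finish_job(): hands the job in, once; it reports no verdict.
Trained networks look in a picture, given as the dict that the camera call returned (one of the last four; its "shot" number tells which), for a name from the list of things; names that differ only in an ending like _2 or _b are one class to them, and where a whole thing is asked for, a point or a joint stands for the part that bears it (a point fixed in the world has none). Each returns a list of dicts, best first, with "p" (0 to 1); they miss things now and then, are a little off and sometimes report something else, mostly with a low value. They report only what shows in the picture. A call takes as long as a camera call. They do not tell look-alikes from the thing itself.
- regions_of(target, picture): "mask" (400x640 bool, what is visible of it) and "point" ([column, row] in pixels, amid what is visible of it).
The state is a dict: "t": time; "joint_pos": joint angles; "joint_vel": joint speeds; "joint_efforts": joint torques, N m; "eef_pos": TCP position; "orientation": TCP orientation; "wrist_force": force on the tool from outside, world axes, zero at the start; "ft_torque": the same for the moment, N m; "finger_gap": opening from 0.0 (shut) to 1.0 (fully open).
Only numpy, scipy, OpenCV 4.12 (cv2) and the standard library are available. Lean on these libraries where they do the work, as an engineer would, in place of code of your own. Each camera call takes 0.05 s, during which the arm holds its last target.

## Working session

There is one attempt and no reset: what is moved stays moved. The work goes in short steps, Python scripts to look and compute and a tool call to move; the robot and the scene stay as the last step left them, time stands still between calls to the robot, and variables do not carry over. Pictures are saved under pics/ and viewed, and the job is handed in when it is done.

Besides the shell and the picture viewer there is one more tool, called after "Call:" by a JSON object that holds its "fn" and its "kwargs". jog_arm: Moves the arm, as the interface text tells. Its arguments: {"type":"object","properties":{"series":{"type":"string"},"grip_force":{"type":"number"}},"required":["series"]}

```bash
mkdir -p pics; ls
python3 - <<'E'
from bench import *
import cv2,pickle
s=read_state();print(s)
for n in("scene","top"):
    f=grab_frame(n);cv2.imwrite(f"pics/{n}0.png",f["color"]);print({k:v for k,v in f.items() if k!="color"})
    pickle.dump(f,open(n+"0.pkl","wb"))
    for t in("urgent","loader","slot_stop","tube_rack","dropper"):
        try: print(t,[(round(r["p"],2),r["point"],int(r["mask"].sum())) for r in regions_of(t,f)])
        except Exception as e: print(t,e)
E
```

```text
pics
{'t': 0.0, 'joint_pos': array([ 1.21079173,  0.68995383, -0.19448407,  1.5663606 ,  0.15725277,
        0.90250641, -0.21513567]), 'joint_vel': array([ 1.00839106e-03, -6.33175535e-04,  1.12745960e-03, -7.28978810e-07,
        1.49416398e-04,  1.59384251e-03,  2.89850079e-04]), 'joint_efforts': array([ 3.57677800e-04, -5.39605343e+01, -1.26619790e+00, -1.58542353e+01,
        9.14940523e-03,  9.49902838e-03,  5.07974164e-05]), 'eef_pos': array([ 0.23951021, -0.57657347,  0.23049769]), 'orientation': array([-1.36920907,  0.91560498, -0.91297365]), 'wrist_force': array([ 0.47320621, -0.0756868 , -0.31311857]), 'ft_torque': array([-0.02392225, -0.06396379, -0.01086045]), 'finger_gap': 0.9962617569411453}
{'fovy': 47.27537748620196, 'cx': 318.51867566988864, 'cy': 196.1960092485999, 'D': array([0.00948921, 0.        , 0.        , 0.        , 0.        ]), 'rvec': array([ 1.87926262,  1.63017274, -0.62899269]), 'tvec': array([-0.07628729, -0.31504789,  1.64822914]), 'shot': 1}
urgent [(0.77, [284.0, 169.5], 191), (0.68, [273.9, 201.8], 232), (0.68, [204.0, 210.0], 220), (0.59, [259.4, 167.5], 175)]
loader [(0.58, [312.5, 245.5], 16204)]
slot_stop [(0.9, [310.5, 244.9], 16127)]
tube_rack [(0.83, [146.2, 201.7], 1896)]
dropper [(0.7, [446.8, 156.0], 259), (0.58, [248.1, 232.6], 258)]
{'fovy': 56.61334043650105, 'cx': 315.69524032038163, 'cy': 196.2845850349611, 'D': array([-0.00732257,  0.        ,  0.        ,  0.        ,  0.        ]), 'rvec': array([ 2.17683503, -2.1539304 ,  0.14523121]), 'tvec': array([-0.01419418,  0.49403937,  1.35771872]), 'shot': 2}
urgent [(0.67, [351.4, 194.1], 73), (0.67, [399.1, 205.6], 110), (0.49, [332.3, 236.5], 94), (0.44, [354.0, 239.7], 82)]
loader [(0.77, [323.4, 166.8], 9855)]
slot_stop [(0.78, [321.5, 164.2], 9651)]
tube_rack [(0.84, [438.3, 214.3], 866)]
dropper []
```

Run:
```python
import cv2,pickle
f=pickle.load(open("scene0.pkl","rb"))["color"]; cv2.imwrite("pics/s_c.png",cv2.resize(f[120:330,120:480],(800,467),interpolation=cv2.INTER_CUBIC))
f=pickle.load(open("top0.pkl","rb"))["color"]; cv2.imwrite("pics/t_c.png",cv2.resize(f[80:270,220:470],(780,593),interpolation=cv2.INTER_CUBIC))
```

```text
(no output)
```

View pics/scene0.png

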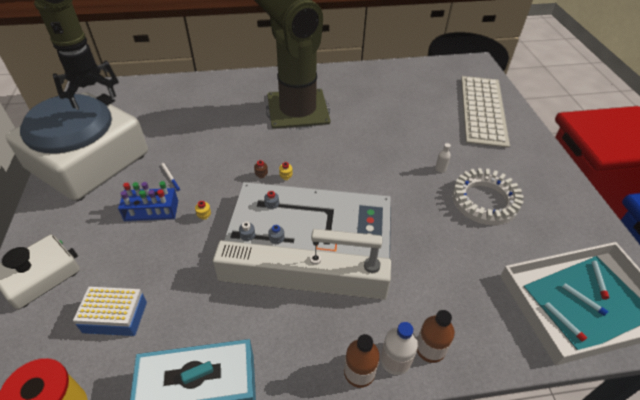

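View pics/top0.png

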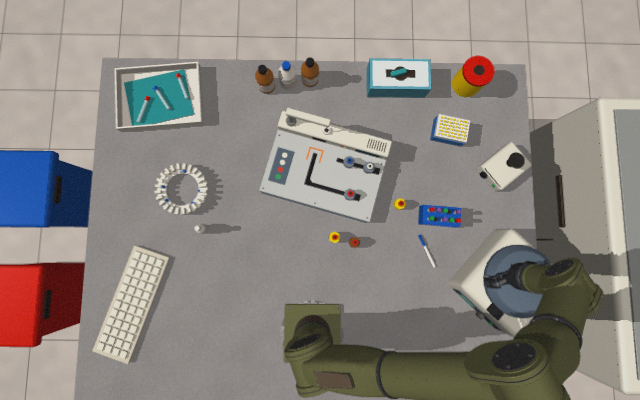

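View pics/s_c.png

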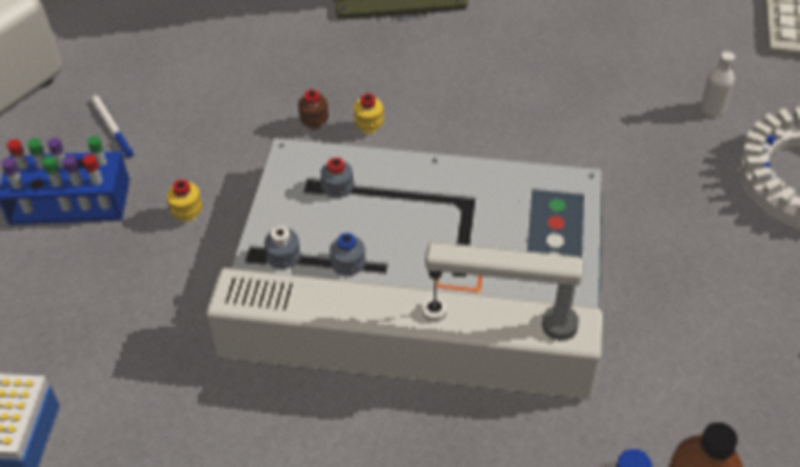

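View pics/t_c.png

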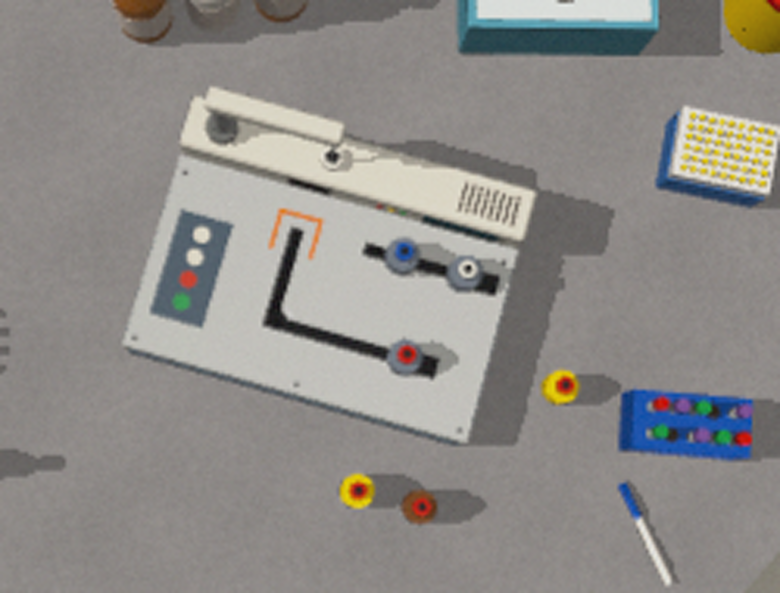

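Both views agree. The red-capped grey carrier is at about (351,193) in top and (271,199) in scene. The brown and yellow look-alikes stand off the loader. Next I fit the loader pose.

```bash
cat > h.py <<'E'
import numpy as np,cv2,pickle
from scipy.optimize import least_squares
def K(f):
    F=200/np.tan(np.radians(f["fovy"])/2); return np.array([[F,0,f["cx"]],[0,F,f["cy"]],[0,0,1.]])
def proj(P,f): return cv2.projectPoints(np.asarray(P,float).reshape(-1,1,3),f["rvec"],f["tvec"],K(f),f["D"])[0].reshape(-1,2)
def ray(px,f,z):
    u=cv2.undistortPoints(np.array(px,float).reshape(-1,1,2),K(f),f["D"]).reshape(-1,2)
    R=cv2.Rodrigues(f["rvec"])[0];c=-R.T@f["tvec"].ravel();d=np.c_[u,np.ones(len(u))]@R
    return c+d*((z-c[2])/d[:,2])[:,None]
def L2W(P,q):
    P=np.asarray(P,float).reshape(-1,3)/1000;c,s=np.cos(q[2]),np.sin(q[2])
    return np.c_[q[0]+c*P[:,0]-s*P[:,1],q[1]+s*P[:,0]+c*P[:,1],P[:,2]]
def W2L(W,q):
    c,s=np.cos(q[2]),np.sin(q[2]);d=np.asarray(W)[:,:2]-q[:2]
    return np.c_[c*d[:,0]+s*d[:,1],-s*d[:,0]+c*d[:,1]]*1000
E
python3 - <<'E'
from h import *
t=pickle.load(open("top0.pkl","rb"));s=pickle.load(open("scene0.pkl","rb"))
Pt=[(-63,58,55),(61.5,50,55),(-55,-154,55),(-120,210,55),(-120,-210,55)]
pt=np.array([(264,325),(297,230),(437,368),(126,346),(465,437)])/3.12+[220,80]
Ps=[(-63,58,55),(-55,-154,55),(-120,210,55),(-120,-210,55)]
ps=np.array([(475,199),(306,187),(602,170),(275,140)])/2.2222+[120,120]
res=lambda q:np.r_[(proj(L2W(Pt,q),t)-pt).ravel(),(proj(L2W(Ps,q),s)-ps).ravel()]
r=least_squares(res,[.6,0,-.3],loss='soft_l1');q=r.x;print(q,np.round(r.fun if 0 else res(q).reshape(-1,2),1))
# refine by dark slot floor mask, top & scene
L=[(-63,-130),(-63,58),(-47,58),(-47,58)]
poly=[(-63,-128),(-63,58),(-47,58),(61.5,58),(61.5,42),(-37,42),(-47,32),(-47,-128)]
for n,f in(("t",t),("s",s)):
    im=cv2.resize(f["color"],None,fx=4,fy=4,interpolation=cv2.INTER_CUBIC)
    for pl in(poly,[(-120,210),(-120,-210),(110,-210),(110,210)],[(-68,-154),(-68,-128),(-42,-128),(-42,-154)]):
        p=proj(L2W([(a,b,55) for a,b in pl],q),f)
        cv2.polylines(im,[np.round((p+.5)*4-.5).astype(int)],True,(0,255,0),1)
    c=proj(L2W([(0,0,55)],q),f)[0]*4; x,y=c.astype(int); cv2.imwrite(f"pics/ov_{n}.png",im[max(0,y-260):y+260,x-390:x+390])
np.save("q.npy",q)
E
```

```text
[ 0.57993608 -0.03396023 -0.26616858] [[-1.6  0.3]
 [-0.9 -0.5]
 [-1.   0.1]
 [-1.5 -2.9]
 [ 0.2 -0.8]
 [-0.1 -2.6]
 [-0.8 -2.6]
 [-1.3  0.8]
 [-1.3  0.1]]
```

View pics/ov_t.png

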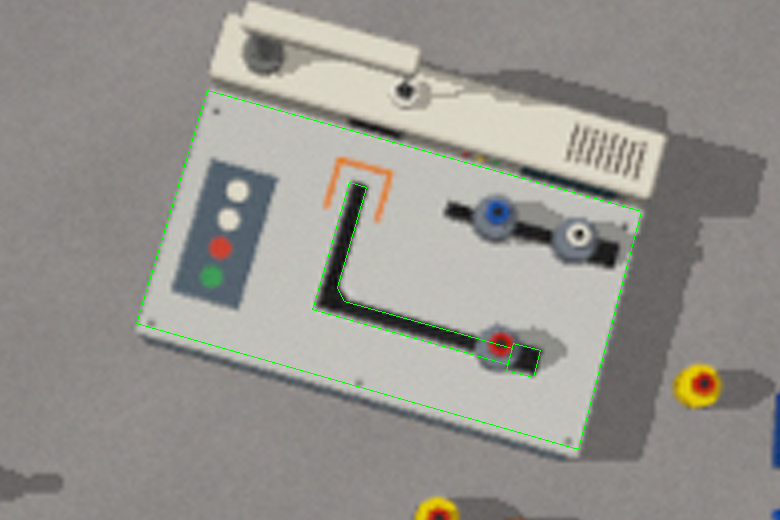

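View pics/ov_s.png

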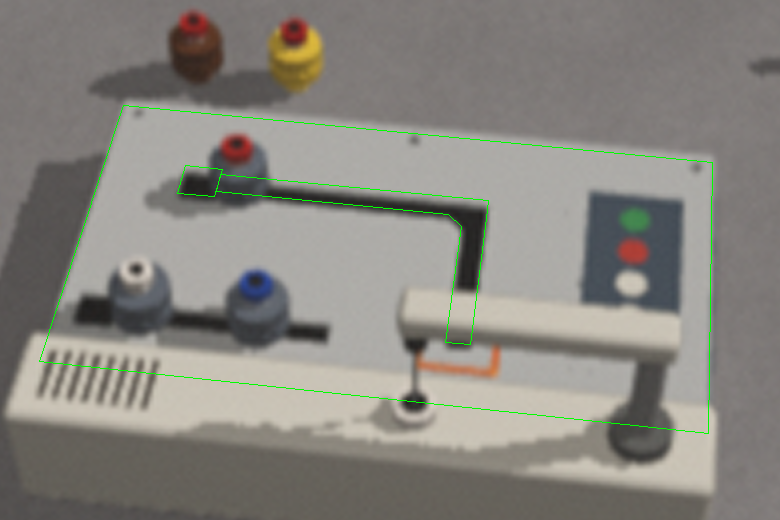

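```bash
cat > fit.py <<'E'
from h import *
from scipy.optimize import minimize
from scipy.ndimage import map_coordinates
q0=np.load("q.npy")
def grid(poly,n):
    x,y=np.meshgrid(np.arange(-80,80,1.5),np.arange(-90,75,1.5));p=np.c_[x.ravel(),y.ravel()]
    d=np.array([cv2.pointPolygonTest(np.array(poly,np.float32),(float(a),float(b)),True) for a,b in p]);return p,d
poly=[(-63,-160),(-63,58),(61.5,58),(61.5,42),(-37,42),(-47,32),(-47,-160)]
p,d=grid(poly,0)
ins=p[d>1];out=p[(d<-1)&(d>-8)&~((abs(p[:,0]-58)<14)&0)]
def fit(f,m):
    g=cv2.cvtColor(f["color"],cv2.COLOR_BGR2GRAY).astype(float)
    I=ins[m(ins)];O=out[m(out)]
    P3=lambda a:np.c_[a,55+0*a[:,0]]
    def c(v):
        q=q0+v*np.array([.001,.001,.003])
        s=lambda a:map_coordinates(g,proj(L2W(P3(a),q),f).T[::-1],order=1).mean()
        return s(I)-s(O)
    r=minimize(c,[0,0,0],method="Nelder-Mead",options=dict(initial_simplex=[[0,0,0],[3,0,0],[0,3,0],[0,0,3]]));return q0+r.x*np.array([.001,.001,.003]),r.fun
t=pickle.load(open("top0.pkl","rb"));s=pickle.load(open("scene0.pkl","rb"))
qt,a=fit(t,lambda p:p[:,0]<48);qs,b=fit(s,lambda p:p[:,0]<5)
print(qt,a,qs,b,(qt+qs)/2)
np.save("qf.npy",(qt+qs)/2)
from bench import grab_frame,regions_of,read_state
# carrier: red cap centroid at z=100mm
for n,f,box,q in(("top",t,(340,182,365,205),qt),("scene",s,(258,185,285,210),qs)):
    h=cv2.cvtColor(f["color"],cv2.COLOR_BGR2HSV);x0,y0,x1,y1=box
    m=np.zeros(h.shape[:2],bool);m[y0:y1,x0:x1]=True
    m&=((h[...,0]<8)|(h[...,0]>172))&(h[...,1]>130)&(h[...,2]>70)
    ys,xs=np.nonzero(m);pt=[(xs.min()+xs.max())/2,(ys.min()+ys.max())/2];W=ray([pt],f,.096);print(n,m.sum(),pt,W,W2L(W,q))
E
python3 fit.py
```

```text
[ 0.58181496 -0.03581255 -0.27850241] -143.74301863808927 [ 0.58532049 -0.03424249 -0.27552629] -111.40273961904052 [ 0.58356773 -0.03502752 -0.27701435]
top 22 [np.float64(350.0), np.float64(193.0)] [[ 0.499344   -0.13034996  0.096     ]] [[ -53.30335139 -113.56731496]]
scene 31 [np.float64(271.0), np.float64(194.5)] [[ 0.50387946 -0.12808692  0.096     ]] [[ -52.83855213 -112.46112194]]
```

```bash
cat > mv.py <<'E'
from h import *
import sys
from scipy.spatial.transform import Rotation as R
from bench import read_state
q=np.load("qf.npy")
def rel(lx,ly,z,yawopt=0,keep=False):
    """TCP target in loader mm (x,y), world z mm -> turn deg, shift cm in tool axes"""
    s=read_state();R0=R.from_rotvec(s["orientation"]).as_matrix();p0=s["eef_pos"]
    W=L2W([(lx,ly,z)],q)[0]
    a=q[2]+yawopt*np.pi/2
    x=np.array([np.cos(a),np.sin(a),0]);y=np.array([0,0,-1.])
    Rt=np.c_[x,y,np.cross(x,y)]
    rv=np.degrees(R.from_matrix(R0.T@Rt).as_rotvec())
    return np.round(rv,1),np.round(R0.T@(W-p0)*100,2)
if __name__=="__main__":
    s=read_state();R0=R.from_rotvec(s["orientation"]).as_matrix()
    print("t",s["t"],"loader",W2L([s["eef_pos"]],q).round(1),"z",s["eef_pos"][2].round(4),"F",s["wrist_force"].round(1),"gap",round(s["finger_gap"],2),"j",s["joint_pos"].round(2))
    print("Fl",(W2L([s["wrist_force"][:2]+q[:2]],q)/1000).round(1))
    print(R0.round(3))
    yo=int(sys.argv[1])
    for a in sys.argv[2:]:
        print(a,*rel(*map(float,a.split(",")),yo))
E
for o in 0 1 2 3; do python3 mv.py $o=$o 2>/dev/null; python3 mv.py $o -- -55,-175,230 2>/dev/null || python3 -c "
import mv;print($o,mv.rel(-55,-175,230,$o))"; done
```

```text
t 0.6 loader [[-182.3 -615.5]] z 0.2313 F [ 1.  -0.7 -0.3] gap 1.0 j [ 1.21  0.69 -0.19  1.57  0.16  0.9  -0.22]
Fl [[ 1.1 -0.4]]
[[ 0.384  0.     0.923]
 [-0.923 -0.     0.384]
 [ 0.    -1.     0.   ]]
t 0.6 loader [[-182.3 -615.5]] z 0.2313 F [ 1.  -0.7 -0.3] gap 1.0 j [ 1.21  0.69 -0.19  1.57  0.16  0.9  -0.22]
Fl [[ 1.1 -0.4]]
[[ 0.384  0.     0.923]
 [-0.923 -0.     0.384]
 [ 0.    -1.     0.   ]]
0 (array([  0. , -51.6,   0. ]), array([-26.59,   0.13,  37.36]))
t 0.6 loader [[-182.3 -615.5]] z 0.2313 F [ 1.  -0.7 -0.3] gap 1.0 j [ 1.21  0.69 -0.19  1.57  0.16  0.9  -0.22]
Fl [[ 1.1 -0.4]]
[[ 0.384  0.     0.923]
 [-0.923 -0.     0.384]
 [ 0.    -1.     0.   ]]
t 0.6 loader [[-182.3 -615.5]] z 0.2313 F [ 1.  -0.7 -0.3] gap 1.0 j [ 1.21  0.69 -0.19  1.57  0.16  0.9  -0.22]
Fl [[ 1.1 -0.4]]
[[ 0.384  0.     0.923]
 [-0.923 -0.     0.384]
 [ 0.    -1.     0.   ]]
1 (array([   0. , -141.6,    0. ]), array([-26.59,   0.13,  37.36]))
t 0.6 loader [[-182.3 -615.5]] z 0.2313 F [ 1.  -0.7 -0.3] gap 1.0 j [ 1.21  0.69 -0.19  1.57  0.16  0.9  -0.22]
Fl [[ 1.1 -0.4]]
[[ 0.384  0.     0.923]
 [-0.923 -0.     0.384]
 [ 0.    -1.     0.   ]]
t 0.6 loader [[-182.3 -615.5]] z 0.2313 F [ 1.  -0.7 -0.3] gap 1.0 j [ 1.21  0.69 -0.19  1.57  0.16  0.9  -0.22]
Fl [[ 1.1 -0.4]]
[[ 0.384  0.     0.923]
 [-0.923 -0.     0.384]
 [ 0.    -1.     0.   ]]
2 (array([ -0. , 128.4,   0. ]), array([-26.59,   0.13,  37.36]))
t 0.6 loader [[-182.3 -615.5]] z 0.2313 F [ 1.  -0.7 -0.3] gap 1.0 j [ 1.21  0.69 -0.19  1.57  0.16  0.9  -0.22]
Fl [[ 1.1 -0.4]]
[[ 0.384  0.     0.923]
 [-0.923 -0.     0.384]
 [ 0.    -1.     0.   ]]
t 0.6 loader [[-182.3 -615.5]] z 0.2313 F [ 1.  -0.7 -0.3] gap 1.0 j [ 1.21  0.69 -0.19  1.57  0.16  0.9  -0.22]
Fl [[ 1.1 -0.4]]
[[ 0.384  0.     0.923]
 [-0.923 -0.     0.384]
 [ 0.    -1.     0.   ]]
3 (array([-0. , 38.4,  0. ]), array([-26.59,   0.13,  37.36]))
```

Call:
{"fn": "jog_arm", "kwargs": {"series": "0 -5 0 -2.6 0 3.7 255; 0 -10 0 -5.3 0 7.4 255; 0 -15 0 -8 0 11.2 255; 0 -21 0 -10.6 0 15 255; 0 -26 0 -13.3 0 18.7 255; 0 -31 0 -16 0 22.4 255; 0 -36 0 -18.6 0 26 255; 0 -42 0 -21.3 0 30 255; 0 -47 0 -24 0 33.6 255; 0 -51.6 0 -26.6 0 37.4 255", "grip_force": 20}}

```text
t: 1.85
eef_pos: [0.4838, -0.1869, 0.2315]
orientation: [-1.56, 0.215, -0.216]
wrist_force: [1.1, -0.4, 0.4]
finger_gap: 0.002
```

```bash
python3 mv.py 0 " -55,-175,63"
```

```text
t 1.85 loader [[ -54.4 -173.4]] z 0.2315 F [ 1.1 -0.4  0.4] gap 0.0 j [ 0.54  0.57 -0.42  1.88  0.33  0.76 -0.33]
Fl [[ 1.2 -0. ]]
[[ 0.963  0.     0.271]
 [-0.271 -0.     0.963]
 [ 0.001 -1.    -0.   ]]
 -55,-175,63 [0.  0.2 0. ] [-0.07 16.85 -0.16]
```

Call:
{"fn": "jog_arm", "kwargs": {"series": "0 0.2 0 -0.1 3 -0.1 255; 0 0.2 0 -0.1 6 -0.1 255; 0 0.2 0 -0.1 9 -0.1 255; 0 0.2 0 -0.1 11 -0.1 255; 0 0.2 0 -0.1 13 -0.1 255; 0 0.2 0 -0.1 14.5 -0.1 255; 0 0.2 0 -0.1 15.5 -0.1 255; 0 0.2 0 -0.1 16.3 -0.1 255; 0 0.2 0 -0.1 16.5 -0.1 255; 0 0.2 0 -0.1 16.5 -0.1 255"}}

```text
t: 3.1
eef_pos: [0.4829, -0.1877, 0.0667]
orientation: [-1.56, 0.217, -0.219]
wrist_force: [0.1, -0.0, 0.2]
finger_gap: -0.0
```

```bash
cat > look.py <<'E'
from h import *
import sys
from bench import grab_frame
q=np.load("qf.npy");n=sys.argv[1]
for c in sys.argv[2:]:
    f=grab_frame(c);im=cv2.resize(f["color"],None,fx=4,fy=4,interpolation=cv2.INTER_CUBIC)
    x,y=(proj(L2W([(0,0,55)],q),f)[0]*4).astype(int);cv2.imwrite(f"pics/{c}{n}.png",im[max(0,y-290):y+290,x-390:x+390])
E
python3 mv.py 0 " -55,-155,63" " -55,40,63"; python3 look.py 1 scene top
```

```text
t 3.1 loader [[ -55.1 -174.4]] z 0.0667 F [ 0.1 -0.   0.2] gap -0.0 j [ 0.42  0.83 -0.23  2.01  0.5   0.36 -0.49]
Fl [[0.1 0. ]]
[[ 0.962  0.001  0.274]
 [-0.274 -0.001  0.962]
 [ 0.001 -1.    -0.   ]]
 -55,-155,63 [ 0.  -0.   0.1] [0.01 0.37 1.94]
 -55,40,63 [ 0.  -0.   0.1] [ 0.    0.37 21.44]
```

View pics/scene1.png

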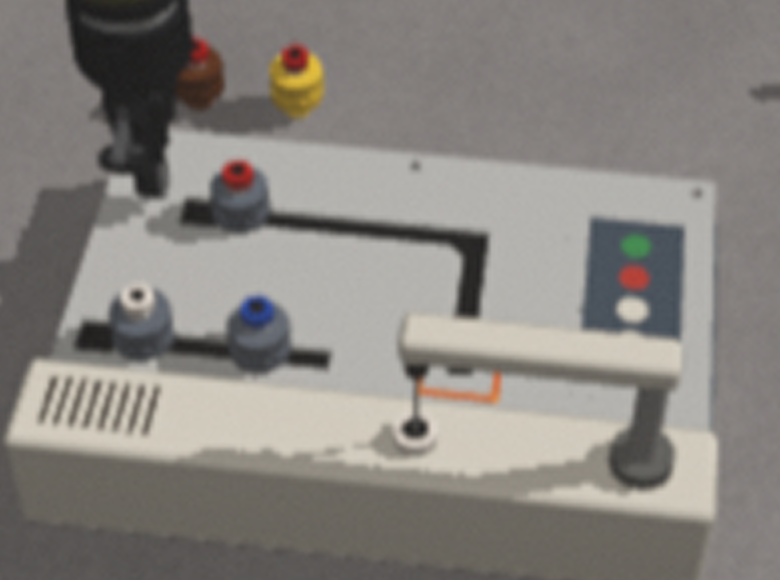

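View pics/top1.png

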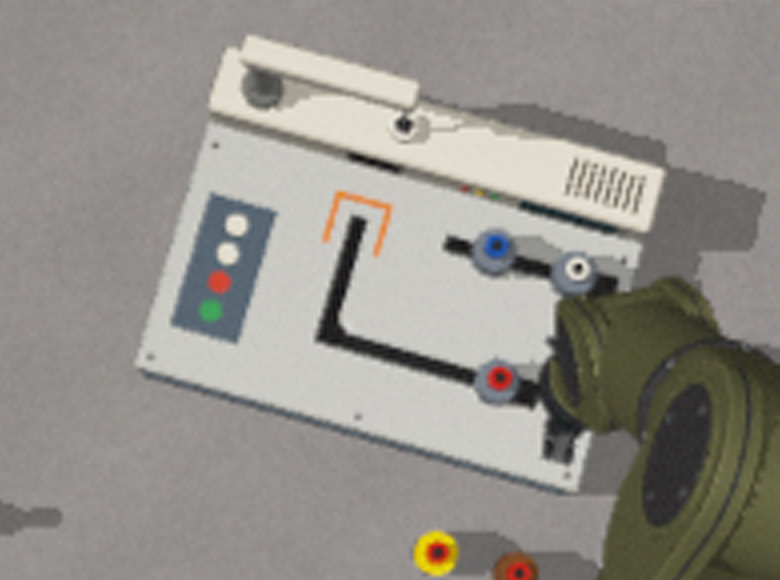

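Run:
```python
from h import *
from bench import grab_frame
q=np.load("qf.npy")
f=grab_frame("scene");im=f["color"]
x,y=proj(L2W([(-55,-175,66)],q),f)[0];print(x,y)
x,y=int(x),int(y)
c=cv2.resize(im[y-50:y+25,x-45:x+55],None,fx=8,fy=8,interpolation=cv2.INTER_CUBIC)
c=np.clip(c.astype(float)*1.6,0,255).astype(np.uint8)
p=proj(L2W([(-55,-174.4,66.7),(-69.5,-174.4,66.7),(-40.5,-174.4,66.7),(-55,-163,66.7)],q),f)
for a in p: cv2.circle(c,tuple(((a-[x-45,y-50]+.5)*8).astype(int)),4,(0,255,0),-1)
cv2.imwrite("pics/z1.png",c)
```

```text
249.0709011792624 198.61041260826576
```

View pics/z1.png

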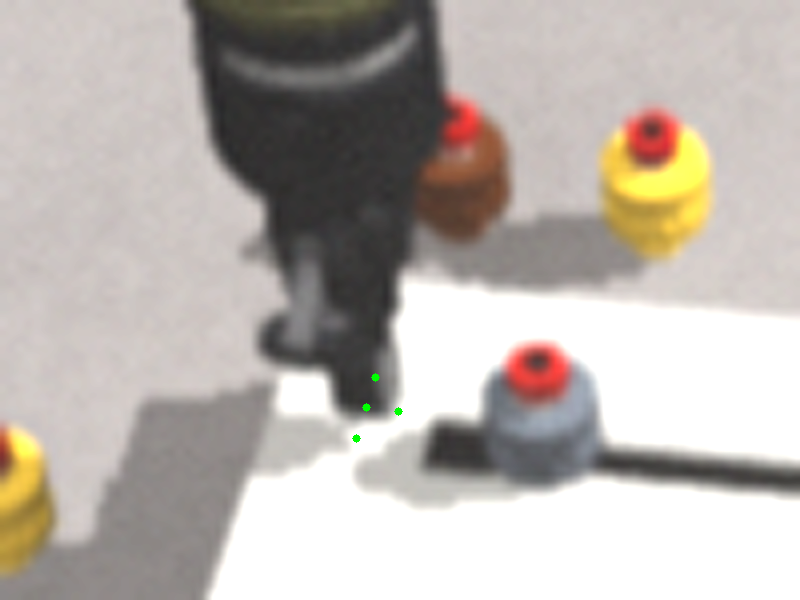

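Call:
{"fn": "jog_arm", "kwargs": {"series": "0 0 0 0 0.2 1 255; 0 0 0 0 0.2 2 255; 0 0 0 0 0.2 2.5 255; 0 0 0 0 0.2 3 255; 0 0 0 0 0.2 3.8 255; 0 0 0 0 0.2 4.6 255; 0 0 0 0 0.2 5.4 255; 0 0 0 0 0.2 6.2 255; 0 0 0 0 0.2 7 255; 0 0 0 0 0.2 7.5 255"}}

```text
t: 4.5
eef_pos: [0.5037, -0.115, 0.0649]
orientation: [-1.56, 0.216, -0.218]
wrist_force: [-0.2, -1.1, 0.5]
finger_gap: -0.005
```

```bash
python3 mv.py 0 " -55,10,64"; python3 look.py 2 scene top
```

```text
t 4.5 loader [[-55.  -98.7]] z 0.0649 F [-0.2 -1.1  0.5] gap -0.0 j [ 0.26  0.83 -0.2   2.02  0.47  0.34 -0.6 ]
Fl [[ 0.1 -1.1]]
[[ 0.962  0.001  0.273]
 [-0.273 -0.001  0.962]
 [ 0.001 -1.    -0.   ]]
 -55,10,64 [0.  0.  0.1] [-0.    0.09 10.87]
```

View pics/scene2.png

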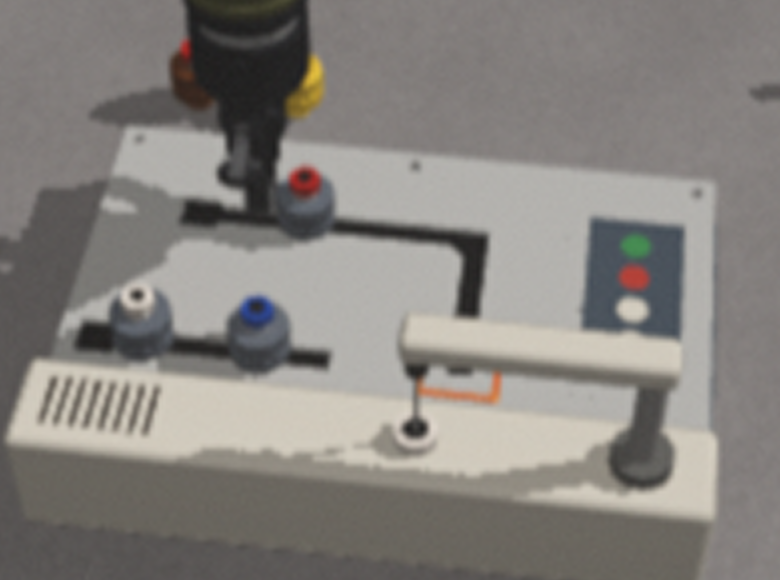

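View pics/top2.png

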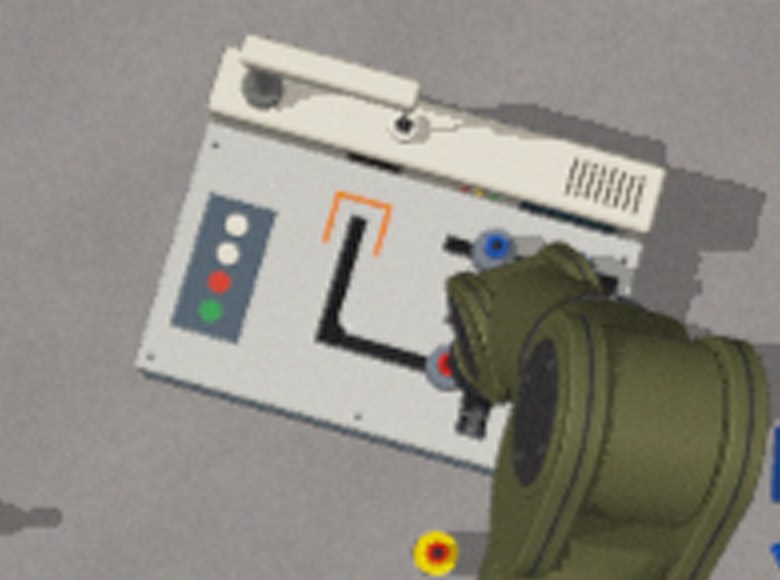

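Call:
{"fn": "jog_arm", "kwargs": {"series": "0 0 0 0 0.1 0.9 255; 0 0 0 0 0.1 1.9 255; 0 0 0 0 0.1 3 255; 0 0 0 0 0.1 4.1 255; 0 0 0 0 0.1 5.2 255; 0 0 0 0 0.1 6.3 255; 0 0 0 0 0.1 7.4 255; 0 0 0 0 0.1 8.5 255; 0 0 0 0 0.1 9.5 255; 0 0 0 0 0.1 10.2 255"}}

```text
t: 5.85
eef_pos: [0.5319, -0.0158, 0.0639]
orientation: [-1.56, 0.215, -0.218]
wrist_force: [0.4, -0.3, -0.3]
finger_gap: 0.002
```

```bash
python3 mv.py 0 " -55,20.5,64"; python3 look.py 3 scene
```

```text
t 5.85 loader [[-55.    4.3]] z 0.0639 F [ 0.4 -0.3 -0.3] gap 0.0 j [ 0.06  0.84 -0.19  1.97  0.41  0.37 -0.73]
Fl [[ 0.5 -0.2]]
[[ 0.962  0.002  0.273]
 [-0.273  0.     0.962]
 [ 0.002 -1.     0.   ]]
 -55,20.5,64 [-0.   0.1  0.1] [-0.   -0.01  1.62]
```

View pics/scene3.png

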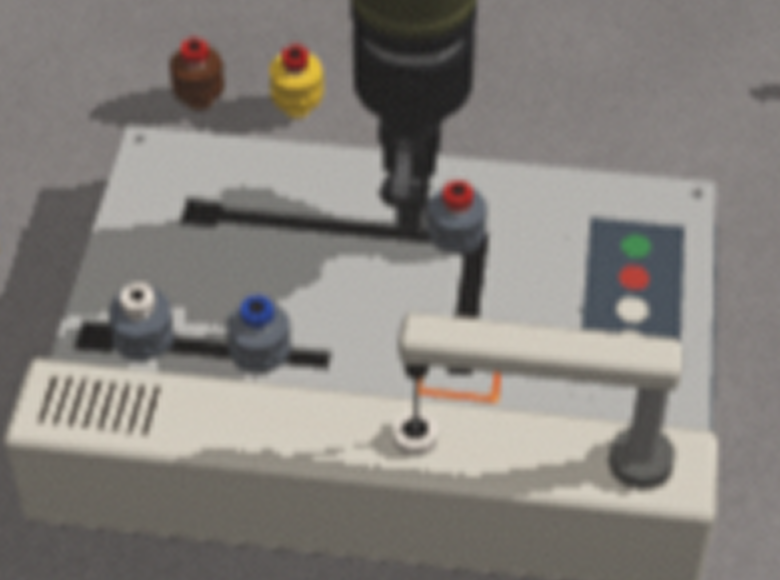

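Call:
{"fn": "jog_arm", "kwargs": {"series": "0 0 0 0 0 0.3 255; 0 0 0 0 0 0.6 255; 0 0 0 0 0 0.8 255; 0 0 0 0 0 1 255; 0 0 0 0 0 1.1 255; 0 0 0 0 0 1.2 255; 0 0 0 0 0 1.3 255; 0 0 0 0 0 1.4 255; 0 0 0 0 0 1.45 255; 0 0 0 0 0 1.5 255"}}

```text
t: 7.15
eef_pos: [0.5361, -0.0007, 0.064]
orientation: [-1.559, 0.215, -0.217]
wrist_force: [-1.0, -2.5, 0.4]
finger_gap: -0.001
```

```bash
python3 mv.py 0 " -55,20.5,64"; python3 look.py 4 scene top
```

```text
t 7.15 loader [[-55.   20.1]] z 0.064 F [-1.  -2.5  0.4] gap -0.0 j [ 0.03  0.84 -0.19  1.96  0.4   0.37 -0.75]
Fl [[-0.3 -2.7]]
[[ 0.962  0.002  0.272]
 [-0.272  0.     0.962]
 [ 0.002 -1.     0.001]]
 -55,20.5,64 [-0.1  0.1  0.1] [0.   0.   0.04]
```

View pics/scene4.png

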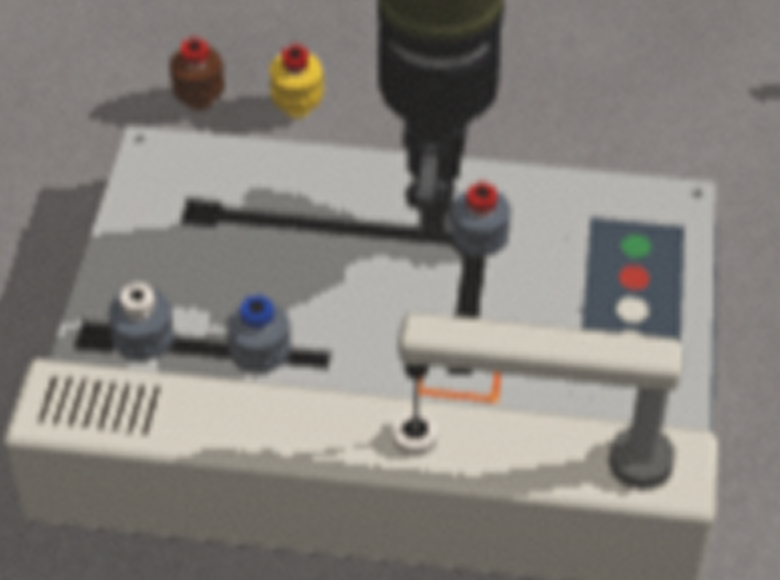

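View pics/top4.png

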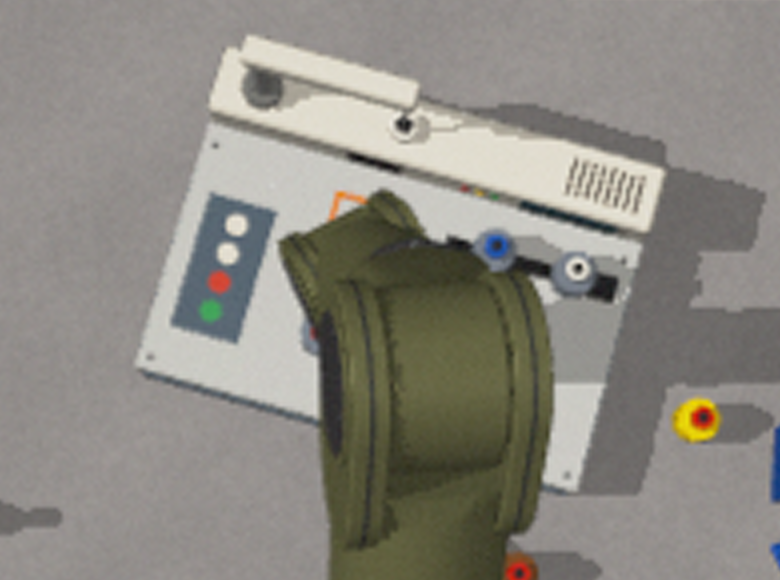

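Call:
{"fn": "jog_arm", "kwargs": {"series": "0 0 0 0 0 0.05 255; 0 0 0 0 0 0.1 255; 0 0 0 0 0 0.12 255; 0 0 0 0 0 0.15 255; 0 0 0 0 0 0.15 255; 0 0 0 0 0 0.18 255; 0 0 0 0 0 0.2 255; 0 0 0 0 0 0.2 255; 0 0 0 0 0 0.2 255; 0 0 0 0 0 0.2 255"}}

```text
t: 8.5
eef_pos: [0.5362, -0.0002, 0.064]
orientation: [-1.561, 0.216, -0.218]
wrist_force: [-0.6, -6.0, 3.9]
finger_gap: -0.002
```

```bash
python3 mv.py 0 " -55,20.5,64"
```

```text
t 8.5 loader [[-55.1  20.5]] z 0.064 F [-0.6 -6.   3.9] gap -0.0 j [ 0.03  0.84 -0.19  1.96  0.4   0.38 -0.75]
Fl [[ 1.1 -6. ]]
[[ 0.962  0.001  0.273]
 [-0.273 -0.001  0.962]
 [ 0.001 -1.    -0.001]]
 -55,20.5,64 [0.1 0.  0.1] [ 0.01  0.   -0.  ]
```

Call:
{"fn": "jog_arm", "kwargs": {"series": "0 0 0 0 0 -1.5 255; 0 0 0 0 0 -3 255; 0 0 0 -1 0 -3.5 255; 0 0 0 -3 0 -3.5 255; 0 0 0 -5 0 -3.5 255; 0 0 0 -5.5 0 -2.5 255; 0 0 0 -5.5 0 0 255; 0 0 0 -5.5 0 2 255; 0 0 0 -5.5 0 3 255; 0 0 0 -5.5 0 3 255"}}

```text
t: 9.75
eef_pos: [0.4918, 0.0444, 0.0639]
orientation: [-1.561, 0.215, -0.217]
wrist_force: [-0.8, -1.1, -0.2]
finger_gap: -0.0
```

```bash
python3 mv.py 0 " -92,50.3,64" " 20.5,50.3,64"; python3 look.py 5 scene top
```

```text
t 9.75 loader [[-110.    51.3]] z 0.0639 F [-0.8 -1.1 -0.2] gap -0.0 j [-0.1   0.82 -0.13  2.08  0.38  0.26 -0.84]
Fl [[-0.5 -1.3]]
[[ 0.962  0.001  0.272]
 [-0.272 -0.001  0.962]
 [ 0.001 -1.    -0.001]]
 -92,50.3,64 [0.  0.1 0.1] [ 1.8  -0.01 -0.1 ]
 20.5,50.3,64 [0.  0.1 0.1] [ 1.305e+01  1.000e-02 -1.200e-01]
```

View pics/scene5.png

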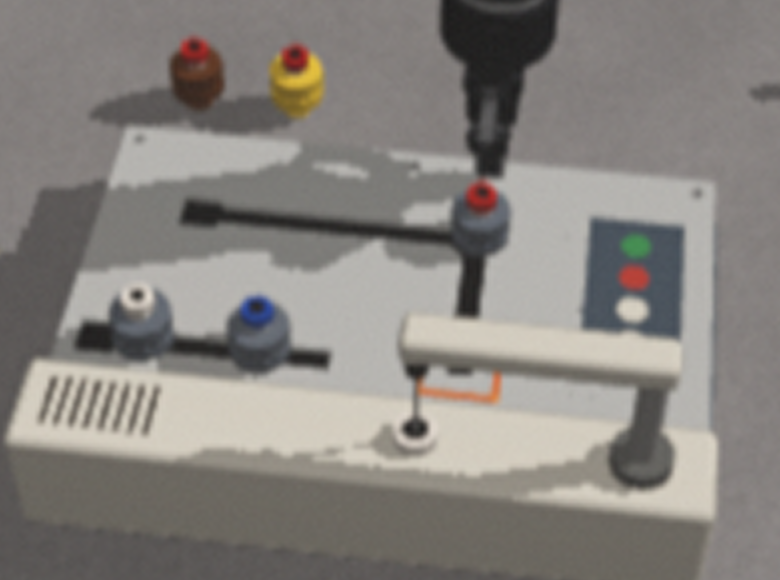

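Call:
{"fn": "jog_arm", "kwargs": {"series": "0 0 0 1 0 -0.1 255; 0 0 0 1.6 0 -0.1 255; 0 0 0 2.1 0 -0.1 255; 0 0 0 2.7 0 -0.1 255; 0 0 0 3.4 0 -0.1 255; 0 0 0 4.1 0 -0.1 255; 0 0 0 4.8 0 -0.1 255; 0 0 0 5.5 0 -0.1 255; 0 0 0 6.2 0 -0.1 255; 0 0 0 6.8 0 -0.1 255"}}

```text
t: 11.1
eef_pos: [0.5568, 0.023, 0.0639]
orientation: [-1.562, 0.217, -0.218]
wrist_force: [-0.8, 0.4, -0.5]
finger_gap: 0.002
```

```bash
python3 mv.py 0 " 20.5,50.3,64"; python3 look.py 6 scene top
```

```text
t 11.1 loader [[-41.6  48.4]] z 0.0639 F [-0.8  0.4 -0.5] gap 0.0 j [-0.01  0.86 -0.2   1.89  0.37  0.43 -0.76]
Fl [[-0.8  0.2]]
[[ 0.962  0.     0.274]
 [-0.274 -0.002  0.962]
 [ 0.001 -1.    -0.002]]
 20.5,50.3,64 [ 0.1 -0.   0.1] [ 6.21 -0.    0.19]
```

View pics/scene6.png

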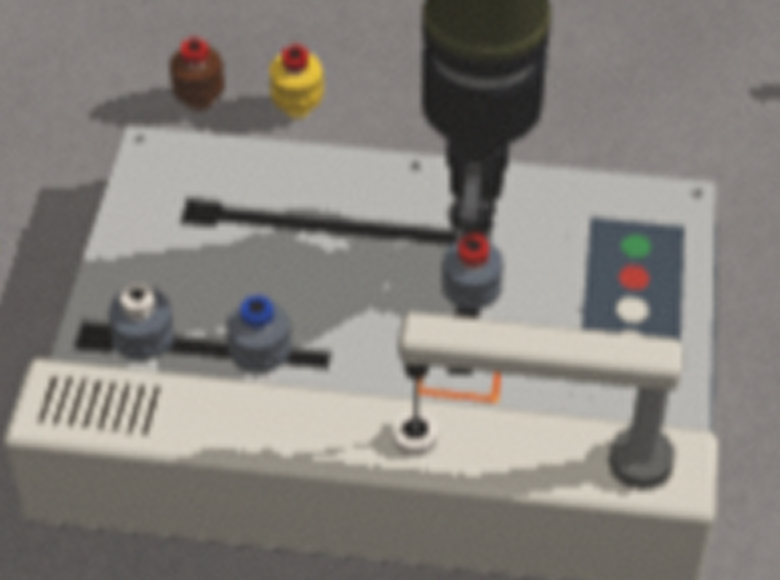

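View pics/top6.png

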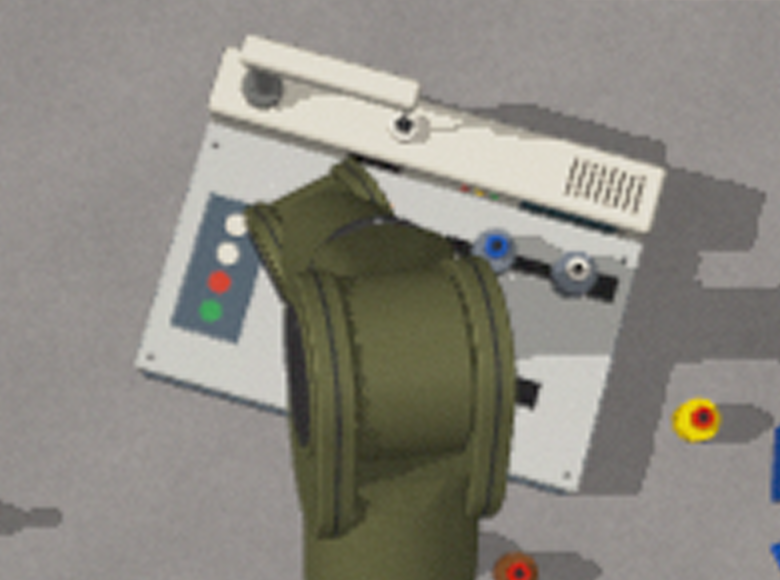

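Call:
{"fn": "jog_arm", "kwargs": {"series": "0 0 0 0.5 0 0.1 255; 0 0 0 1.1 0 0.2 255; 0 0 0 1.7 0 0.2 255; 0 0 0 2.3 0 0.2 255; 0 0 0 2.9 0 0.2 255; 0 0 0 3.5 0 0.2 255; 0 0 0 4.1 0 0.2 255; 0 0 0 4.6 0 0.2 255; 0 0 0 5 0 0.2 255; 0 0 0 5.2 0 0.2 255"}}

```text
t: 12.45
eef_pos: [0.608, 0.0104, 0.064]
orientation: [-1.562, 0.217, -0.22]
wrist_force: [-0.0, -0.0, 0.5]
finger_gap: -0.001
```

```bash
python3 mv.py 0 " 20.5,50.3,64"; python3 look.py 7 scene top
```

```text
t 12.45 loader [[11.1 50.4]] z 0.064 F [-0.  -0.   0.5] gap -0.0 j [ 0.04  0.9  -0.23  1.74  0.36  0.55 -0.7 ]
Fl [[-0. -0.]]
[[ 0.962  0.001  0.274]
 [-0.274 -0.002  0.962]
 [ 0.002 -1.    -0.002]]
 20.5,50.3,64 [ 0.1 -0.1  0.1] [ 0.94  0.01 -0.01]
```

View pics/scene7.png

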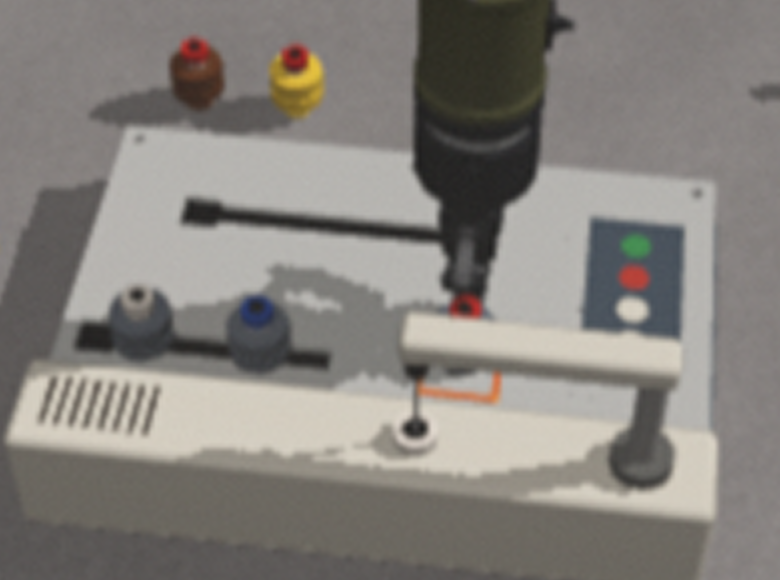

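View pics/top7.png

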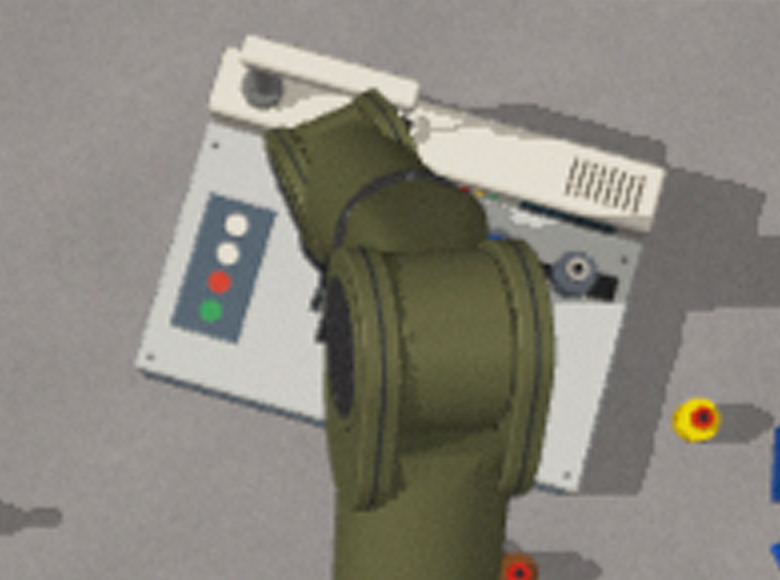

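Carrier is about 9 mm short of the stop, and the gripper is clear of the sampling arm. I'll make a slow final approach.

Call:
{"fn": "jog_arm", "kwargs": {"series": "0 0 0 0.2 0 0 255; 0 0 0 0.4 0 0 255; 0 0 0 0.5 0 0 255; 0 0 0 0.6 0 0 255; 0 0 0 0.7 0 0 255; 0 0 0 0.75 0 0 255; 0 0 0 0.8 0 0 255; 0 0 0 0.85 0 0 255; 0 0 0 0.9 0 0 255; 0 0 0 0.9 0 0 255"}}

```text
t: 13.8
eef_pos: [0.6168, 0.008, 0.0641]
orientation: [-1.562, 0.217, -0.22]
wrist_force: [-0.1, -0.2, -0.9]
finger_gap: -0.0
```

```bash
python3 mv.py 0 " 20.5,50.3,64"
```

```text
t 13.8 loader [[20.2 50.4]] z 0.0641 F [-0.1 -0.2 -0.9] gap -0.0 j [ 0.04  0.91 -0.24  1.71  0.36  0.57 -0.69]
Fl [[ 0.  -0.2]]
[[ 0.962  0.002  0.274]
 [-0.274 -0.002  0.962]
 [ 0.002 -1.    -0.002]]
 20.5,50.3,64 [ 0.1 -0.1  0.1] [ 0.03  0.01 -0.01]
```

No resistance yet, so I continue in small steps.

Call:
{"fn": "jog_arm", "kwargs": {"series": "0 0 0 0.05 0 0 255; 0 0 0 0.1 0 0 255; 0 0 0 0.1 0 0 255; 0 0 0 0.15 0 0 255; 0 0 0 0.15 0 0 255; 0 0 0 0.2 0 0 255; 0 0 0 0.2 0 0 255; 0 0 0 0.2 0 0 255; 0 0 0 0.2 0 0 255; 0 0 0 0.2 0 0 255"}}

```text
t: 15.05
eef_pos: [0.6187, 0.0074, 0.0641]
orientation: [-1.562, 0.217, -0.22]
wrist_force: [-0.2, -0.4, -0.2]
finger_gap: 0.0
```

```bash
python3 mv.py 0 " 20.5,50.3,64"
```

```text
t 15.05 loader [[22.2 50.4]] z 0.0641 F [-0.2 -0.4 -0.2] gap 0.0 j [ 0.04  0.91 -0.24  1.7   0.36  0.57 -0.69]
Fl [[-0.1 -0.4]]
[[ 0.962  0.002  0.274]
 [-0.274 -0.002  0.962]
 [ 0.002 -1.    -0.002]]
 20.5,50.3,64 [ 0.1 -0.1  0.1] [-0.17  0.01 -0.01]
```

Call:
{"fn": "jog_arm", "kwargs": {"series": "0 0 0 0.05 0 0 255; 0 0 0 0.1 0 0 255; 0 0 0 0.1 0 0 255; 0 0 0 0.15 0 0 255; 0 0 0 0.15 0 0 255; 0 0 0 0.2 0 0 255; 0 0 0 0.2 0 0 255; 0 0 0 0.2 0 0 255; 0 0 0 0.2 0 0 255; 0 0 0 0.2 0 0 255"}}

```text
t: 16.3
eef_pos: [0.6203, 0.0069, 0.064]
orientation: [-1.562, 0.217, -0.219]
wrist_force: [-4.5, 0.2, 1.1]
finger_gap: 0.001
```

```bash
python3 mv.py 0 " 20.5,50.3,64"; python3 look.py 8 scene
```

```text
t 16.3 loader [[23.8 50.4]] z 0.064 F [-4.5  0.2  1.1] gap 0.0 j [ 0.05  0.91 -0.24  1.7   0.36  0.58 -0.68]
Fl [[-4.4 -1. ]]
[[ 0.962  0.001  0.274]
 [-0.274 -0.002  0.962]
 [ 0.002 -1.    -0.002]]
 20.5,50.3,64 [ 0.1 -0.1  0.1] [-0.33  0.   -0.01]
```

View pics/scene8.png

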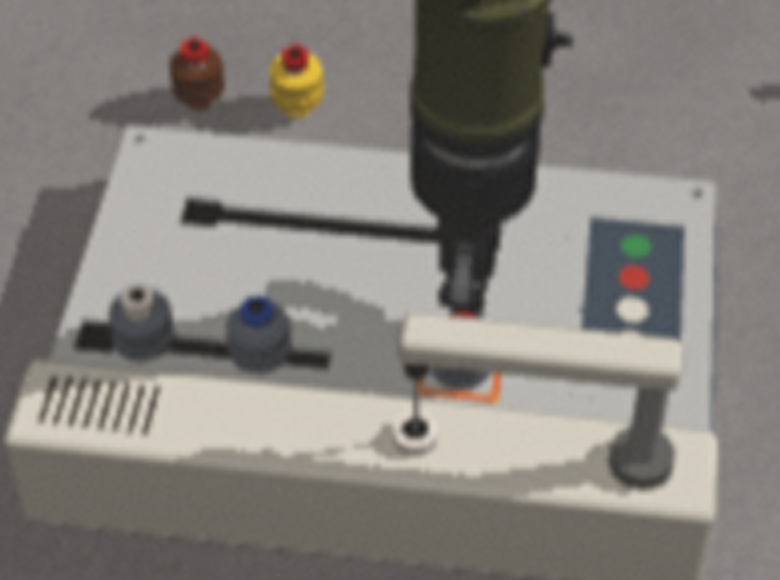

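Call:
{"fn": "jog_arm", "kwargs": {"series": "0 0 0 0.05 0 0 255; 0 0 0 0.1 0 0 255; 0 0 0 0.1 0 0 255; 0 0 0 0.15 0 0 255; 0 0 0 0.15 0 0 255; 0 0 0 0.15 0 0 255; 0 0 0 0.15 0 0 255; 0 0 0 0.15 0 0 255; 0 0 0 0.15 0 0 255; 0 0 0 0.15 0 0 255"}}

```text
t: 17.6
eef_pos: [0.6209, 0.0067, 0.064]
orientation: [-1.562, 0.218, -0.218]
wrist_force: [-6.2, 1.8, 3.2]
finger_gap: -0.001
```

```bash
python3 mv.py 0 " 20.5,50.3,64"
```

```text
t 17.6 loader [[24.5 50.4]] z 0.064 F [-6.2  1.8  3.2] gap -0.0 j [ 0.05  0.91 -0.24  1.69  0.36  0.58 -0.68]
Fl [[-6.4  0. ]]
[[ 0.962 -0.001  0.274]
 [-0.274 -0.002  0.962]
 [ 0.    -1.    -0.002]]
 20.5,50.3,64 [ 0.1 -0.   0. ] [-0.4  -0.   -0.01]
```

Firm resistance at about 6 N: the carrier is home. Now I back off and lift clear.

Call:
{"fn": "jog_arm", "kwargs": {"series": "0 0 0 -0.5 0 0 255; 0 0 0 -2 0 0 255; 0 0 0 -4 0 0 255; 0 0 0 -7 0 0 255; 0 0 0 -10 0 0 255; 0 0 0 -13 -2 0 255; 0 0 0 -15 -5 0 255; 0 0 0 -17 -9 -2 255; 0 0 0 -17 -13 -6 255; 0 0 0 -17 -16 -11 255"}}

```text
t: 18.85
eef_pos: [0.4295, -0.0526, 0.2263]
orientation: [-1.561, 0.211, -0.221]
wrist_force: [0.6, -0.6, -0.0]
finger_gap: -0.001
```

Call:
{"fn": "jog_arm", "kwargs": {"series": "0 0 0 0 0 -4 255; 0 0 0 0 0 -8 255; 0 0 0 0 0 -12 255; 0 0 0 0 0 -16 255; 0 0 0 0 0 -20 255; 0 0 0 0 0 -22 255; 0 0 0 0 0 -24 255; 0 0 0 0 0 -25 255; 0 0 0 0 0 -25 255; 0 0 0 0 0 -25 255"}}

```text
t: 20.1
eef_pos: [0.3621, -0.2925, 0.2266]
orientation: [-1.561, 0.21, -0.221]
wrist_force: [0.4, -0.7, -0.6]
finger_gap: 0.002
```

```bash
python3 mv.py 0 " 20.5,50.3,64"; python3 look.py 9 scene top
python3 - <<'E'
from h import *
from bench import grab_frame
f=grab_frame("top");q=np.load("qf.npy");h=cv2.cvtColor(f["color"],cv2.COLOR_BGR2HSV)
c=proj(L2W([(55,50,96)],q),f)[0];print("expected",c)
x,y=c.astype(int);m=np.zeros(h.shape[:2],bool);m[y-8:y+9,x-8:x+9]=1
m&=((h[...,0]<8)|(h[...,0]>172))&(h[...,1]>130)&(h[...,2]>60)
ys,xs=np.nonzero(m);pt=[(xs.min()+xs.max())/2,(ys.min()+ys.max())/2];print(pt,m.sum(),W2L(ray([pt],f,.096),q))
E
```

```text
t 20.1 loader [[-142.6 -308.2]] z 0.2266 F [ 0.4 -0.7 -0.6] gap 0.0 j [ 0.83  0.51 -0.38  2.04  0.3   0.64 -0.02]
Fl [[ 0.6 -0.6]]
[[ 0.963  0.007  0.271]
 [-0.271 -0.002  0.963]
 [ 0.007 -1.    -0.   ]]
 20.5,50.3,64 [0.  0.2 0.4] [16.29 16.36 35.81]
expected [314.43528655 151.18009203]
[np.float64(314.5), np.float64(151.5)] 24 [[53.93412135 49.4415822 ]]
```

View pics/scene9.png

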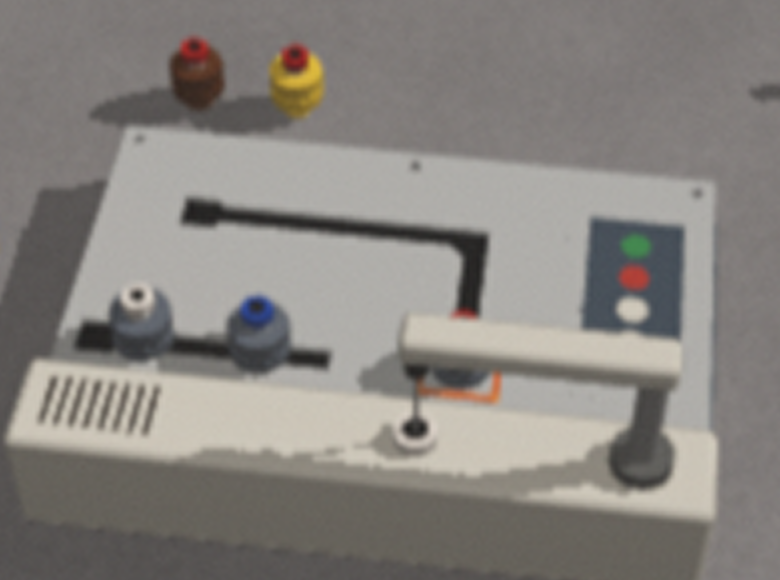

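View pics/top9.png

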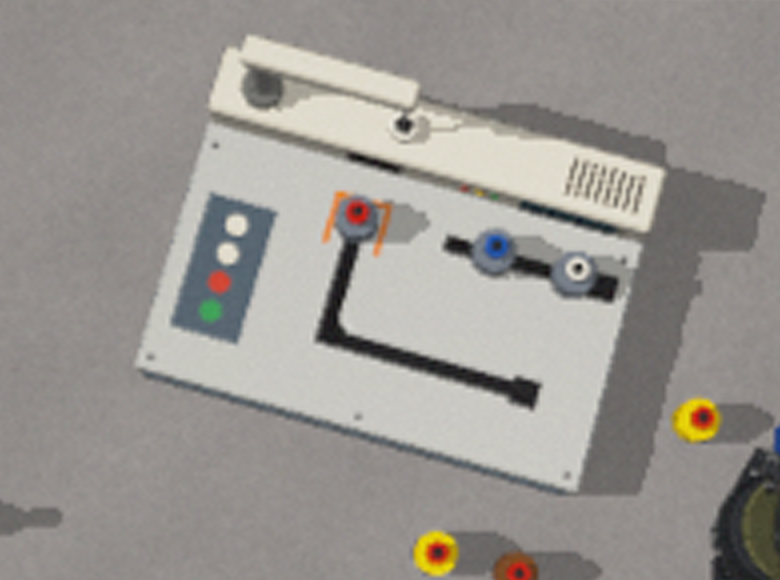

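The carrier stands upright inside the orange U, with its cap at (314.5,151.5) against the expected (314.4,151.2). White, blue and the look-alikes have not moved.

```bash
python3 -c "
from bench import workorder;print(workorder.finish_job())"
```

```text
the job is handed in; nothing more can be done
None
```

I pushed the red-capped carrier along the long leg to the corner, then round it and along the short leg to the stop, using the outside of the shut fingers. I then backed the hand off, lifted it clear and handed the job in at about 20 s of robot time.

- **Corner:** the carrier met the outer wall with about 6 N of resistance, at the position the slot dimensions predict.
- **End stop:** resistance rose to about 6.4 N and the carrier stopped advancing. In that push the fingers moved 0.7 mm of the 1.5 mm commanded. The hand stopped 3–4 mm further in x than I had calculated, which I put down to errors in finger thickness, slot scale and arm give.
- **Final picture:** the cap measured (54, 49) mm in the loader's frame against the stop at (55, 50), which is within the camera's accuracy. The carrier stands upright inside the orange mark. The white and blue carriers look unmoved, and so do the look-alikes in view. I did not measure the sample ring, dropper, tube rack or marker again, but the arm's path did not go near them at bench height.
- **Forces:** every wrist reading I took was about 7 N or less, and it was near zero once the hand was clear.

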